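# Open the key cabinet by its paddle latch

### The job

Open the small steel key cabinet on the bench: lift the paddle on its door just as far as the hidden pawl needs to come free (too little and too much both keep it caught), feeling for that with a light pull on the door of no more than about 10 N, and with the paddle still held up swing the door steadily wide open, about square to the cabinet. Then let go, so that the paddle drops back and the door stays open, and leave the other things on the bench and on the cabinet where they are.

Things in the scene. Friction and masses are not known exactly. Their poses are not given: they have to be found in the camera images.
- cabinet: grey steel key cabinet, 200 wide (y) x 200 high x 150 mm deep (x), fixed to the bench; origin under its centre, x from its front (towards the robot) to its back, y to the left. Its whole front is a hinged door of the same grey steel
- door (a joint): door panel 198 wide x 182 high x 12 mm thick, lower edge 18 mm over the bench, some 1.2 kg; upright hinge at its left edge as seen from the robot. Angle in rad: 0 shut, grows as the free edge swings out to the robot (clockwise from above), stop at 1.9. Stiff hinge (0.15 N m, 1 N at the paddle): stays where left. Shut, a hidden pawl holds it with 2 to 7 mm of play at the paddle
- door_hinge (a point): point on the door's upright hinge axis, in mid-thickness of the door, at the height of the paddle's pivot. Turns with the door: when shut, its x points level into the cabinet, y left along the door, z up; its yaw falls by the door's angle as it opens
- paddle (a joint): paddle latch: plain steel tab, 28 wide, 12 mm thick, sticking out level from the door 34 mm below the cabinet's top; nose 74 mm in front of its pivot. The pivot is level, along the door's y, in mid-thickness of the door, 160 mm from the hinge axis. Angle in rad: 0 at rest, grows as the nose is lifted, end 0.85; a spring returns it (3 N at the grip point, 6 N lifted far)
- paddle_grip (a point): grip point: in mid-width and mid-thickness of the tab, 55 mm in front of the paddle's pivot, 49 mm in front of the door's face. x along the tab towards the pivot, y across the tab (28 mm wide, free on both sides: pinch it there from above), z out of its top face; turns with paddle and door
- pawl: hidden pawl behind the door, rigid with the paddle (origin on the pivot). Its hammer head passes a slotted keeper only in a band about 0.08 rad wide (4 mm at the grip point) of paddle angle; lower or higher, the keeper blocks it. The band begins at 0.15 to 0.57 rad, unseen, different each time: feel for it with a light pull. Stay in it until the door is 0.12 rad open. Over 20 N on the pawl breaks it
- padlock: brass padlock, 42 x 22 x 60 mm, standing on the rear left of the cabinet's top; origin under its centre
- jar: glass jar with black cap, 60 mm across, 85 mm high, on the bench to the right of the cabinet; origin under its centre
- lock_barrel: brass lock barrel, 42 mm across at the foot, 50 mm high, on the bench to the left of the cabinet; origin under its centre
- screwdriver: screwdriver lying on the bench near the front right; origin under its middle
- brush: bench brush lying near the front left; origin under its middle
- key_blank: brass key blank, 60 mm long, 4 mm thick, flat on the bench between robot and cabinet; origin under its round bow; the door passes above it
- tin: open steel tin, 80 mm across, 35 mm high, on the left of the bench; origin under its centre

How it is judged (in metres and radians):
On the way, in this order (a step that is already met when the one before it is completed fails the run):
1. the paddle is lifted (over 0.12 rad) with the door still caught (under 0.08 rad) (value of joint paddle above 0.12 rad and value of joint door below 0.08 rad), for 0.1 s.
2. the door is past its keeper, over 0.2 rad open (value of joint door above 0.2 rad), for 0.1 s.
At the end, for the whole second after the job is handed in: the door stands at rest, open by more than 1.15 rad (66 degrees), and the paddle is let go and back at rest (under 0.06 rad) (value of joint door above 1.15 rad and velocity of joint door between -0.05 and 0.05 rad/s and value of joint paddle below 0.06 rad); the robot touches nothing.
It fails at once if more than 20 N on the hidden pawl (the door pulled hard while it is caught) (contact force between pawl and anything else above 20 N).
It fails at once if the door is flung (faster than 1.5 rad/s) (velocity of joint door above 1.5 rad/s).
It fails at once if a bystander is moved by more than 25 mm (distance of any of padlock, jar, lock_barrel, screwdriver, brush, key_blank, tin from where it was at the start of the episode above 0.025 m).
It also fails if it takes over 72 s, if anything falls off the work surface, if the arm or the gripper's body presses on something with over 40 N, if the wrist force passes 120 N, or if a joint passes its speed limit or range.

### The arm

A 6-joint arm with a two-finger parallel gripper is mounted at the origin on the work surface. World frame = base frame: x ahead of the robot, y to its left, z up, the work surface at z = 0. Lengths are in mm, angles in degrees, forces in N, time in s.
With the tool pointing down it reaches from about 350 to 850 mm from the base axis. Payload 8.1 kg.
Tool frame: the origin (TCP) lies between the finger pads; the fingertips stand 22 mm ahead of it and the grasp point (between the pads) lies 3 mm ahead of it; z points along the fingers, y is the direction in which the jaws open and shut (so a half turn about z gives the same grasp; the last joint's range is limited). The gripper opens to 85 mm and grips with 20 to 120 N. Pads are 22 mm wide; open, the fingers measure 114 mm over their backs; the gripper's body (76 mm by 85 mm) begins 54 mm behind the grasp point. The pads swing forward as they close: fully open they stand 13 mm farther back than shut.
Start: joints at [-74.336, 7.471, 85.268, -0, 87.261, -4.893], TCP at [210.711, -561.788, 227.992] pointing down, gripper open.
Joint ranges: [-169.43, 169.43], [-51.17, 129.36], [1.28, 143.12], [-76.62, 256.62], [0, 156.53], [-152.29, 152.29]. Speed limits (degrees/s): [136.94, 136.94, 159.86, 180, 180, 180].

### API

Orientations are given as [roll, pitch, yaw] about the fixed x, y, z axes, in that order (R = Rz(yaw) Ry(pitch) Rx(roll)).
In Python, from bench import r gives the robot as it stands.
- The arm moves only by the tool drive_tool, never from a script. Its argument "moves" is a list of rows, each a list of 2 entries, a list of its own where there are three numbers: the shift along the world's x, y, z in mm, then the turn about the world's z in degrees. A call has exactly 8 rows; each row is the pose to reach, as a shift and turn from the pose commanded when the call began; what a row does not reach only later rows make up. A row lasts 1/12 s, in which the tool goes at most 41.7 mm and 7.16 degrees, less where a joint would pass 70% of its speed; a pose out of reach is approached as far as the arm can. A call with a gripper value outside its range is refused whole. "fingers" is the finger opening in mm, from 0 to 85.4, set as the call begins (left out, the last holds). The fingers move at their own pace and stop on an object; "squeeze" is the grip in N (left out, the last holds). Time passes only in rows, so rows that repeat a pose let the fingers close, or fill a call up. It gives the time, the measured TCP pose, the force and the opening at its end, in the units of the state.
- r.sense(): the state, without advancing time (a new reading comes with each control period).
- r.snapshot(name): name is "scene" or "top" or "wrist"; returns a dict with "pixels" (384x512x3 uint8, red, green, blue), "camera_matrix" (3x3 intrinsics, pixels), "xyz" and "orientation" of the camera in the world. Camera axes: x right, y down, z forward; pixel columns grow to the right and rows downward; lengths in mm; the calibration is good to about 2 mm. A picture is of the moment at which its call begins. There is no depth.
- r.hand_in(): hands the job in, once; it reports no verdict.
The state is a dict: "time": time; "joint_pos": joint angles; "qd": joint speeds; "joint_efforts": joint torques, N m; "tool_pos": TCP position; "tcp_rot": TCP orientation; "ft_force": force on the tool from outside, world axes, zero at the start; "wrist_torque": the same for the moment, N m; "finger_gap": finger opening in mm.
Only numpy, scipy, OpenCV 4.12 (cv2) and the standard library are available. Lean on these libraries where they do the work, as an engineer would, in place of code of your own. Each camera call takes 0.05 s, during which the arm holds its last target.

## Working session

There is one attempt and no reset: what is moved stays moved. The work goes in short steps, Python scripts to look and compute and a tool call to move; the robot and the scene stay as the last step left them, time stands still between calls to the robot, and variables do not carry over. Pictures are saved under pics/ and viewed, and the job is handed in when it is done.

Besides the shell and the picture viewer there is one more tool, called after "Request:" by a JSON object that holds its "op" and its "data". drive_tool: Moves the arm, as the interface text tells. Its arguments: {"type":"object","properties":{"moves":{"type":"array","items":{"type":"array"}},"fingers":{"type":"number"},"squeeze":{"type":"number"}},"required":["moves"]}

```bash
ls; mkdir -p pics
python3 - <<'E'
from bench import r
import cv2
print(r.sense())
for n in ("scene","top","wrist"):
    s=r.snapshot(n); cv2.imwrite(f"pics/{n}0.png",s["pixels"][:,:,::-1]); print(n,s["camera_matrix"],s["xyz"],s["orientation"])
E
```

```text
pics
{'time': 0.0, 'joint_pos': array([-7.43354505e+01,  7.51494955e+00,  8.53326151e+01, -1.75172018e-03,
        8.72611608e+01, -4.89206759e+00]), 'qd': array([ 0.03438345,  0.09241941,  0.01202418, -0.06985127, -0.01772826,
        0.12242139]), 'joint_efforts': array([ 4.37448443e-04, -5.69396496e+01, -5.00555241e+01, -4.04028742e-04,
        1.45590454e-02, -6.20222158e-05]), 'tool_pos': array([ 210.5426683 , -561.22768974,  226.91412443]), 'tcp_rot': array([-1.79891521e+02, -7.52880503e-03,  2.05566953e+01]), 'ft_force': array([-0.8518712 ,  1.00262403,  0.29472177]), 'wrist_torque': array([ 0.01688099, -0.02039539,  0.02838149]), 'finger_gap': 85.39907563422518}
scene [[360.280597     0.         258.31514744]
 [  0.         360.280597   193.13310614]
 [  0.           0.           1.        ]] [804.96324972 447.31125396 932.64401068] [-1.48133624e+02 -5.79832290e-02  1.48465118e+02]
top [[374.07378605   0.         263.32195549]
 [  0.         374.07378605 189.99147843]
 [  0.           0.           1.        ]] [3.95193611e+02 2.22152410e-01 1.09388683e+03] [-1.71060620e+02 -1.65702662e-01 -8.87271223e+01]
wrist [[322.88405574   0.         257.59008282]
 [  0.         322.88405574 185.40188327]
 [  0.           0.           1.        ]] [ 282.94699042 -534.46263068  373.06877928] [ 1.62168553e+02  8.97194908e-02 -6.94513320e+01]
```

View pics/scene0.png

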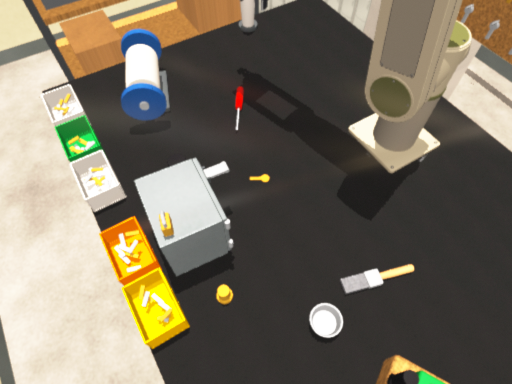

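View pics/top0.png

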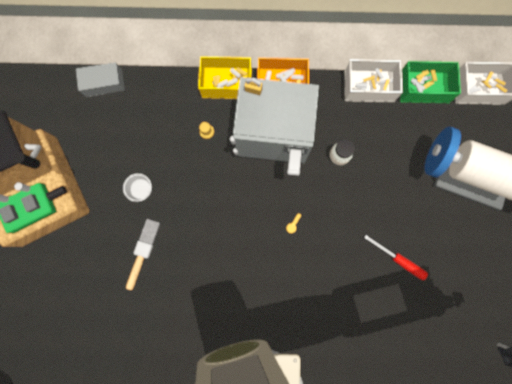

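View pics/wrist0.png

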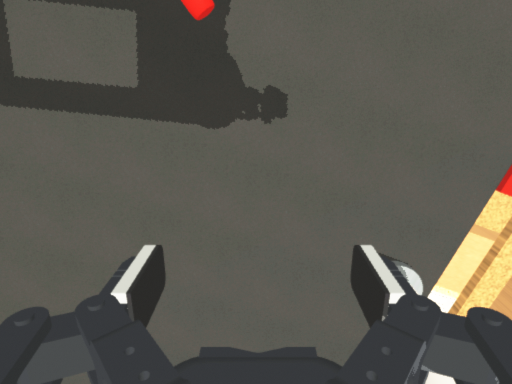

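The scene view shows the cabinet around (185,215) with its paddle at about (217,170). In the top view the cabinet is around (276,120) and the paddle around (294,162). I'll enlarge both.

Run:
```python
import cv2
a=cv2.imread("pics/scene0.png")[140:280,125:265]; cv2.imwrite("pics/scene0c.png",cv2.resize(a,None,fx=4.2,fy=4.2,interpolation=cv2.INTER_CUBIC))
a=cv2.imread("pics/top0.png")[70:190,210:360]; cv2.imwrite("pics/top0c.png",cv2.resize(a,None,fx=5,fy=5,interpolation=cv2.INTER_CUBIC))
```

```text
(no output)
```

View pics/scene0c.png

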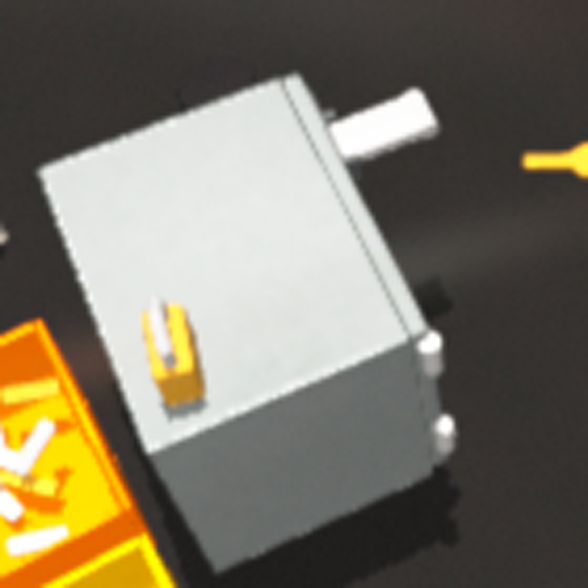

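View pics/top0c.png

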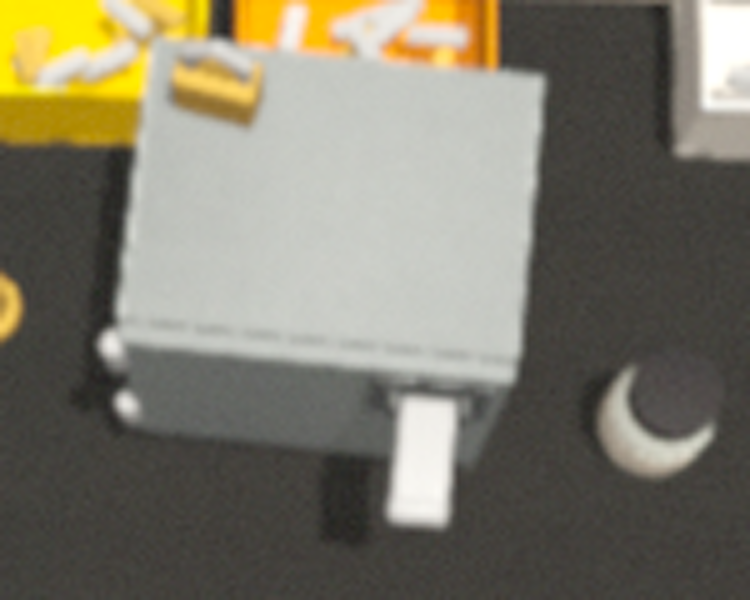

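```bash
cat > h.py <<'E'
import numpy as np
from scipy.spatial.transform import Rotation as R
def ray(s,uv):
    K=s["camera_matrix"]; d=np.linalg.inv(K)@[uv[0],uv[1],1.]
    d=R.from_euler("xyz",s["orientation"],degrees=True).as_matrix()@d
    return np.array(s["xyz"]),d/np.linalg.norm(d)
def tri(obs):
    A=np.zeros((3,3));b=np.zeros(3);P=[]
    for s,uv in obs:
        c,d=ray(s,uv);M=np.eye(3)-np.outer(d,d);A+=M;b+=M@c;P.append((M,c))
    x=np.linalg.solve(A,b); return x,[np.linalg.norm(M@(x-c)) for M,c in P]
def onz(s,uv,z):
    c,d=ray(s,uv); return c+d*(z-c[2])/d[2]
def proj(s,p):
    q=R.from_euler("xyz",s["orientation"],degrees=True).as_matrix().T@(np.array(p)-s["xyz"]); q=s["camera_matrix"]@q; return q[:2]/q[2]
E
python3 - <<'E'
from bench import r
from h import *
np.set_printoptions(precision=1,suppress=True)
S=r.snapshot("scene");T=r.snapshot("top")
cs=lambda u,v:(125+(u+.5)/4.2-.5,140+(v+.5)/4.2-.5); ct=lambda u,v:(210+(u+.5)/5-.5,70+(v+.5)/5-.5)
pts={"BR":((40,173),(546,73)),"BL":((150,453),(155,40)),"FR":((298,75),(514,382)),"seamR":((281,79),(520,357)),"noseR":((416,89),(449,517)),"noseL":((437,124),(389,515)),"padL":((345,160),(400,397)),"padR":((330,125),(459,400))}
for k,(a,b) in pts.items():
    x,e=tri([(S,cs(*a)),(T,ct(*b))]); z=200 if k[0] in "BFs" else 172
    print(k,x,np.array(e),"onz",onz(S,cs(*a),z),onz(T,ct(*b),z))
E
```

```text
BR [ 808.3 -132.4  199. ] [2.5 2.5] onz [ 806.5 -129.4  200. ] [ 810.2 -133.7  200. ]
BL [823.   65.5 198.8] [1. 1.] onz [822.2  66.8 200. ] [823.3  64.8 200. ]
FR [ 647.4 -117.   199.3] [1.4 1.4] onz [ 646.6 -115.4  200. ] [ 648.3 -117.8  200. ]
seamR [ 658.7 -119.   201.4] [2.5 2.5] onz [ 656.7 -118.   200. ] [ 661.2 -120.7  200. ]
noseR [584.  -87.8 174.2] [1.4 1.4] onz [582.4 -88.3 172. ] [585.5 -88.9 172. ]
noseL [585.  -58.2 172.6] [0.9 0.9] onz [584.2 -57.9 172. ] [585.8 -58.7 172. ]
padL [645.9 -63.  173.8] [0.8 0.8] onz [645.  -63.6 172. ] [647.1 -63.6 172. ]
padR [643.3 -91.7 174.9] [2.5 2.5] onz [640.9 -91.7 172. ] [646.2 -93.6 172. ]
```

Request:
{"op": "drive_tool", "data": {"moves": [[[16, 20, 7], 6.5], [[33, 41, 13], 13], [[49, 61, 20], 19.5], [[66, 82, 26], 26], [[82, 102, 33], 32.5], [[99, 123, 39], 39], [[115, 143, 46], 45.5], [[132, 164, 52], 52]], "fingers": 85, "squeeze": 25}}

```text
time: 0.92
tool_pos: [343.2, -396.8, 280.4]
tcp_rot: [180.0, 0.0, 72.9]
ft_force: [0.4, -0.0, -0.9]
finger_gap: 84.8
```

Request:
{"op": "drive_tool", "data": {"moves": [[[16, 20, 0], 6.5], [[33, 41, 0], 13], [[49, 61, 0], 19.5], [[66, 82, 0], 26], [[82, 102, 0], 32.5], [[99, 123, 0], 39], [[115, 143, 0], 45.5], [[132, 164, 0], 52]]}}

```text
time: 1.58
tool_pos: [475.3, -232.7, 280.0]
tcp_rot: [-180.0, 0.0, 124.9]
ft_force: [-0.6, -0.5, 0.6]
finger_gap: 84.9
```

Request:
{"op": "drive_tool", "data": {"moves": [[[18, 22, 0], 6.5], [[37, 46, 0], 13], [[55, 69, 0], 19.5], [[74, 92, 0], 26], [[92, 115, 0], 32.5], [[110, 137, 0], 39], [[128, 159, 0], 45.5], [[128, 159, 0], 50.8]]}}

```text
time: 2.25
tool_pos: [604.7, -70.6, 279.3]
tcp_rot: [179.9, 0.0, 175.9]
ft_force: [1.0, 0.2, 0.2]
finger_gap: 85.0
```

Run:
```python
from bench import r
import cv2,pickle
s=r.snapshot("wrist"); print(r.sense()["tool_pos"],r.sense()["tcp_rot"]); pickle.dump(s,open("w1.pkl","wb"))
cv2.imwrite("pics/w1.png",cv2.resize(s["pixels"][:,:,::-1],None,fx=1.5,fy=1.5,interpolation=cv2.INTER_CUBIC))
```

```text
[603.66380888 -72.36965344 279.32777357] [ 1.79963232e+02 -4.04055914e-02  1.76208994e+02]
```

View pics/w1.png

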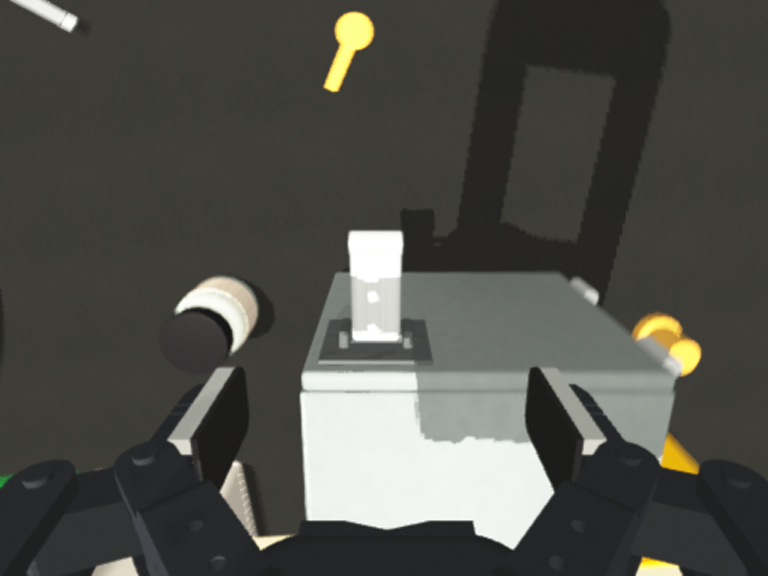

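The wrist view shows the tab upright in the image: nose corners at (349,232) and (403,232), base near (356,338) and (401,338). The door's seam with the cabinet runs from (301,391) to (674,390).

Run:
```python
from bench import r
from h import *
import pickle
np.set_printoptions(precision=1,suppress=True)
s=pickle.load(open("w1.pkl","rb")); c=lambda u,v:((u+.5)/1.5-.5,(v+.5)/1.5-.5)
for n,uv,z in [("noseR",(349,232),172),("noseL",(403,232),172),("baseR",(356,338),172),("baseL",(401,338),172),("seamR",(301,391),200),("seamL",(674,390),200),("doorR",(303,371),200),("doorL",(675,373),200)]:
    print(n,onz(s,c(*uv),z))
T=r.snapshot("top");ct=lambda u,v:(210+(u+.5)/5-.5,70+(v+.5)/5-.5)
for k,a,b in [("noseR",(349,232),(449,517)),("noseL",(403,232),(389,515))]: print(tri([(s,c(*a)),(T,ct(*b))]))
```

```text
noseR [579.2 -89.2 172. ]
noseL [581.3 -60.5 172. ]
baseR [641.  -91.1 172. ]
baseL [642.8 -65.5 172. ]
seamR [ 656.6 -120.   200. ]
seamL [670.2  76.4 200. ]
doorR [ 644.9 -117.5  200. ]
doorL [660.1  75.8 200. ]
(array([ 756.2, -168. , -659.7]), [np.float64(1.6455754784927024), np.float64(1.6455754784928527)])
(array([589.7, -60.2, 143.3]), [np.float64(2.068172615622348), np.float64(2.068172615622239)])
```

Request:
{"op": "drive_tool", "data": {"moves": [[[-1, 0, -15], 0], [[-1, 0, -30], 0], [[-1, 0, -45], 0], [[-1, 0, -60], 0], [[-1, 0, -75], 0], [[-1, 0, -90], 0], [[-1, 0, -103], 0], [[-1, 0, -110], 0]]}}

```text
time: 3.02
tool_pos: [600.5, -75.3, 167.9]
tcp_rot: [180.0, -0.1, 175.2]
ft_force: [-0.9, -0.5, -0.9]
finger_gap: 84.9
```

Request:
{"op": "drive_tool", "data": {"moves": [[[0, 0, 0], 0], [[0, 0, 0], 0], [[0, 0, 0], 0], [[0, 0, 0], 0], [[0, 0, 0], 0], [[0, 0, 0], 0], [[0, 0, 0], 0], [[0, 0, 0], 0]], "fingers": 34}}

```text
time: 3.68
tool_pos: [601.8, -74.8, 170.2]
tcp_rot: [-180.0, 0.0, 175.4]
ft_force: [0.3, 1.0, 0.4]
finger_gap: 33.7
```

Run:
```python
from bench import r
import cv2
st=r.sense();print(st["tool_pos"],st["ft_force"],st["finger_gap"])
for n in("wrist","scene"):
    s=r.snapshot(n)
    im=s["pixels"][:,:,::-1]
    if n=="scene": im=im[140:280,125:265]; im=cv2.resize(im,None,fx=4,fy=4,interpolation=cv2.INTER_CUBIC)
    cv2.imwrite(f"pics/{n}2.png",im)
```

```text
[601.83699315 -74.79486743 170.22024018] [0.34896187 0.95092382 0.3701845 ] 33.742204047799206
```

View pics/wrist2.png

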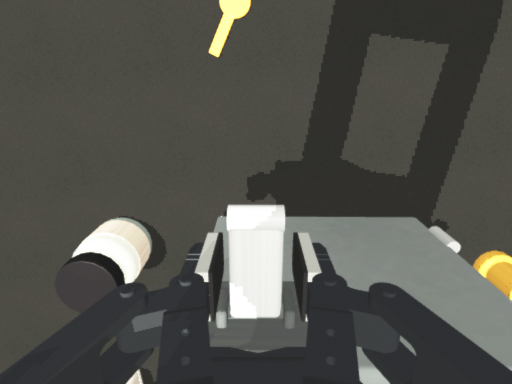

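View pics/scene2.png

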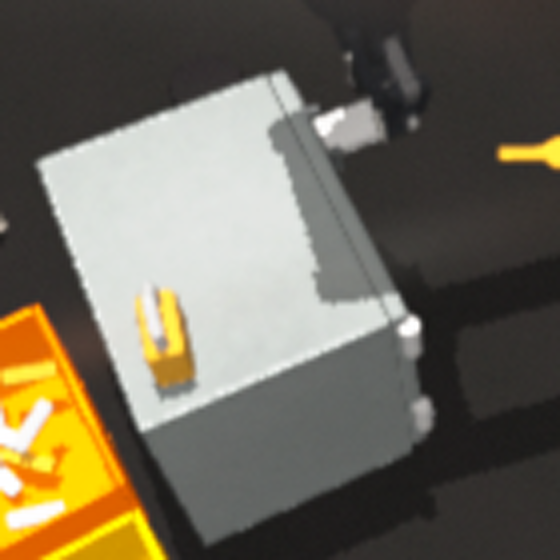

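The wrist view shows the tab (228–285) centred between the pads (about 218 and 297), so I'll close.

Request:
{"op": "drive_tool", "data": {"moves": [[[0, 0, 0], 0], [[0, 0, 0], 0], [[0, 0, 0], 0], [[0, 0, 0], 0], [[0, 0, 0], 0], [[0, 0, 0], 0], [[0, 0, 0], 0], [[0, 0, 0], 0]], "fingers": 20, "squeeze": 30}}

```text
time: 4.45
tool_pos: [601.7, -74.8, 170.0]
tcp_rot: [180.0, 0.0, 175.4]
ft_force: [0.6, -1.3, 0.2]
finger_gap: 19.8
```

The gap is 19.8 mm, not the 28 mm the tab should stop it at. I'll look before moving.

Run:
```python
from bench import r
import cv2
st=r.sense();print(st["tool_pos"],st["ft_force"],st["finger_gap"])
s=r.snapshot("wrist")
im=s["pixels"][:,:,::-1][170:384,140:380]
cv2.imwrite(f"pics/wrist3.png",cv2.resize(im,None,fx=2.7,fy=2.7,interpolation=cv2.INTER_CUBIC))
s=r.snapshot("scene")["pixels"][130:200,190:260,::-1]
cv2.imwrite(f"pics/scene3.png",cv2.resize(s,None,fx=8,fy=8,interpolation=cv2.INTER_CUBIC))
```

```text
[601.72560531 -74.80113919 169.97565265] [ 0.64361075 -1.26698722  0.19712436] 19.84396392921271
```

View pics/wrist3.png

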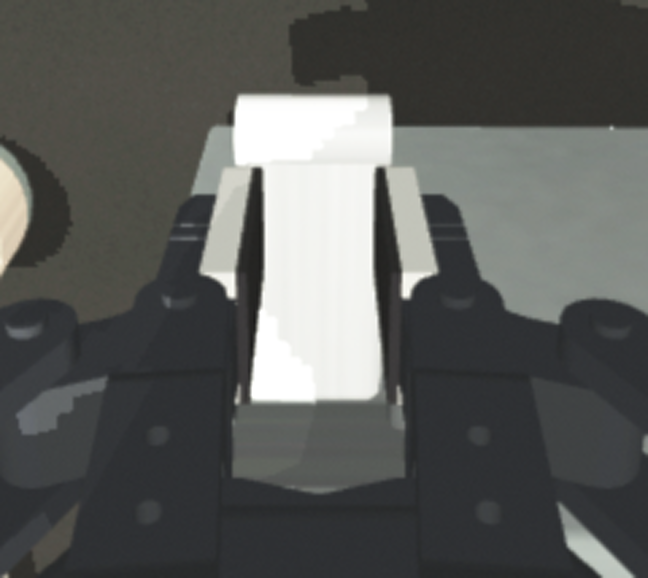

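View pics/scene3.png

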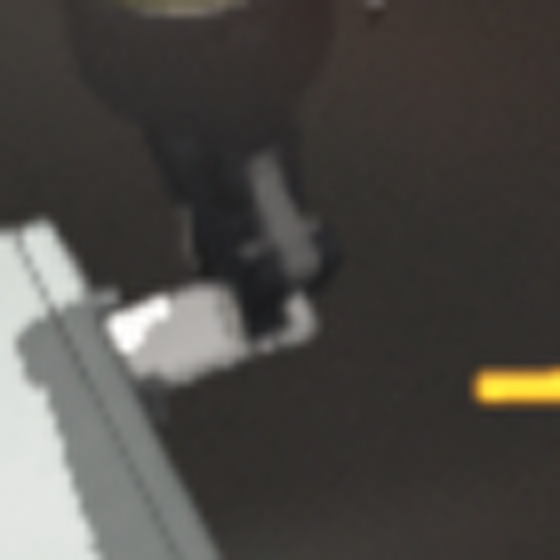

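Run:
```python
from bench import r
from h import *
np.set_printoptions(precision=0,suppress=True)
s=r.snapshot("wrist"); print(s["xyz"])
yaw=np.radians(-4.4);X=np.array([np.cos(yaw),np.sin(yaw),0]);Y=np.array([-np.sin(yaw),np.cos(yaw),0])
g=np.array([601.7,-75,0])
c=lambda p:(proj(s,p)-[140,170])*2.7
for z in(140,148,154,160,172,178):
    print(z,"pad tip front, inner +-10",c(g-11*X+10*Y+[0,0,z]),c(g-11*X-10*Y+[0,0,z]),"tab nose",c(g-19*X+14*Y+[0,0,z]),c(g-19*X-14*Y+[0,0,z]),"tab at doorface",c(g+49*X+14*Y+[0,0,z]),c(g+49*X-14*Y+[0,0,z]))
```

```text
[523. -69. 316.]
140 pad tip front, inner +-10 [365.  94.] [273.  94.] tab nose [384.  59.] [253.  59.] tab at doorface [379. 330.] [261. 330.]
148 pad tip front, inner +-10 [367. 108.] [271. 108.] tab nose [387.  71.] [250.  72.] tab at doorface [381. 352.] [259. 352.]
154 pad tip front, inner +-10 [369. 119.] [269. 119.] tab nose [390.  81.] [248.  82.] tab at doorface [383. 369.] [257. 370.]
160 pad tip front, inner +-10 [371. 131.] [268. 131.] tab nose [392.  92.] [246.  93.] tab at doorface [385. 388.] [255. 388.]
172 pad tip front, inner +-10 [374. 158.] [264. 158.] tab nose [398. 117.] [241. 117.] tab at doorface [390. 428.] [251. 429.]
178 pad tip front, inner +-10 [377. 172.] [262. 173.] tab nose [401. 130.] [238. 131.] tab at doorface [392. 450.] [249. 451.]
```

The pads shut to the commanded 20 mm with no contact. The picture puts the visible pad tips at about z 177, just above the tab top, at crop row 168. So the tips are higher than the text suggests. I'll open, lower by 16 mm and look again.

Request:
{"op": "drive_tool", "data": {"moves": [[[0, 0, 0], 0], [[0, 0, 0], 0], [[0, 0, 0], 0], [[0, 0, -3], 0], [[0, 0, -6], 0], [[0, 0, -10], 0], [[0, 0, -13], 0], [[0, 0, -16], 0]], "fingers": 46}}

```text
time: 5.27
tool_pos: [601.4, -74.7, 153.3]
tcp_rot: [180.0, -0.0, 175.4]
ft_force: [-0.1, -0.6, 0.1]
finger_gap: 46.0
```

Run:
```python
from bench import r
import cv2
st=r.sense();print(st["tool_pos"],st["ft_force"],st["finger_gap"])
s=r.snapshot("wrist")
im=s["pixels"][:,:,::-1][150:384,120:390]
cv2.imwrite(f"pics/wrist4.png",cv2.resize(im,None,fx=2.5,fy=2.5,interpolation=cv2.INTER_CUBIC))
```

```text
[601.4493627  -74.70890418 153.25426298] [-0.06614276 -0.64344969  0.08775685] 45.963141173316785
```

View pics/wrist4.png

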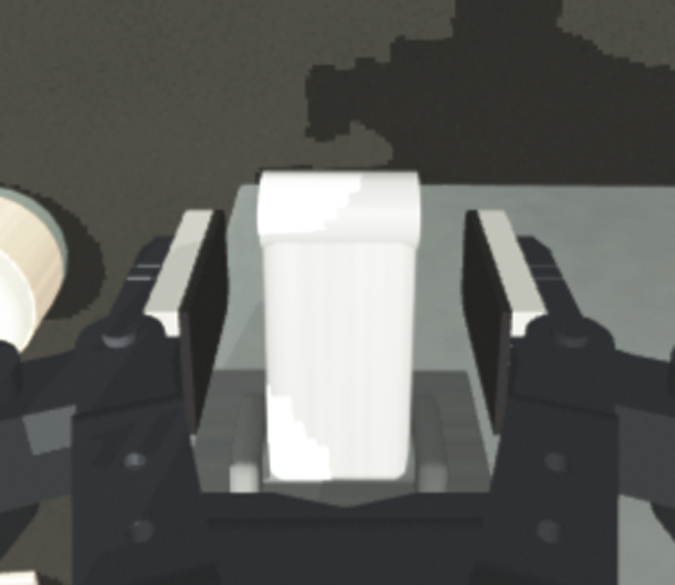

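The pads, with tips near row 210 at columns 228 and 465, now clearly straddle the tab (262–418). I'll close.

Request:
{"op": "drive_tool", "data": {"moves": [[[0, 0, 0], 0], [[0, 0, 0], 0], [[0, 0, 0], 0], [[0, 0, 0], 0], [[0, 0, 0], 0], [[0, 0, 0], 0], [[0, 0, 0], 0], [[0, 0, 0], 0]], "fingers": 15, "squeeze": 30}}

```text
time: 5.98
tool_pos: [601.3, -75.7, 153.9]
tcp_rot: [-179.9, -0.0, 175.3]
ft_force: [-2.6, -4.9, -0.3]
finger_gap: 27.5
```

Run:
```python
from bench import r
import cv2
st=r.sense();print(st["tool_pos"],st["ft_force"],st["finger_gap"])
s=r.snapshot("wrist")
im=s["pixels"][:,:,::-1][150:384,120:390]
cv2.imwrite(f"pics/wrist5.png",cv2.resize(im,None,fx=2.5,fy=2.5,interpolation=cv2.INTER_CUBIC))
```

```text
[601.3409102  -75.66472629 153.91411437] [-2.59468868 -4.94412656 -0.30303383] 27.48350153168144
```

View pics/wrist5.png

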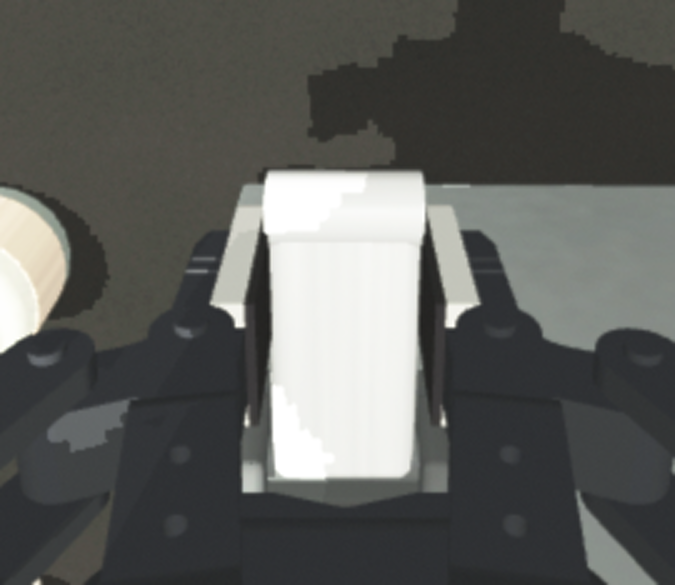

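Gripped at 27.5 mm. There is about 5 N of side load, so I'll shift y by −1, lift to about 0.14 rad and start a gentle pull.

Request:
{"op": "drive_tool", "data": {"moves": [[[0, -1, 2], 0], [[0, -1, 4], 0], [[0, -1, 6], 0], [[0.5, -1, 8], 0], [[0.5, -1, 8], 0], [[0.5, -1, 8], 0], [[0.5, -1, 8], 0], [[0.5, -1, 8], 0]]}}

```text
time: 6.7
tool_pos: [602.0, -75.6, 161.7]
tcp_rot: [180.0, -0.0, 175.4]
ft_force: [0.4, -0.9, -9.4]
finger_gap: 26.8
```

Request:
{"op": "drive_tool", "data": {"moves": [[[-0.5, 0, 0], 0], [[-1, 0, 0], 0], [[-1.5, 0, 0], 0], [[-2, 0, 0], 0], [[-2, 0, 0], 0], [[-2, 0, 0], 0], [[-2, 0, 0], 0], [[-2, 0, 0], 0]]}}

```text
time: 7.37
tool_pos: [600.7, -75.2, 162.2]
tcp_rot: [179.9, 0.1, 175.4]
ft_force: [5.2, 2.1, -11.1]
finger_gap: 26.9
```

Request:
{"op": "drive_tool", "data": {"moves": [[[-0.3, 0, 0], 0], [[-0.6, 0, 0], 0], [[-1, 0, 0], 0], [[-1, 0, 0], 0], [[-1, 0, 0], 0], [[-1, 0, 0], 0], [[-1, 0, 0], 0], [[-1, 0, 0], 0]]}}

```text
time: 8.03
tool_pos: [600.1, -75.0, 162.4]
tcp_rot: [179.9, 0.1, 175.3]
ft_force: [7.1, 3.8, -10.2]
finger_gap: 27.4
```

Request:
{"op": "drive_tool", "data": {"moves": [[[0.1, 0, 0.5], 0], [[0.2, 0, 1], 0], [[0.3, 0, 1.5], 0], [[0.4, 0, 2], 0], [[0.4, 0, 2], 0], [[0.4, 0, 2], 0], [[0.4, 0, 2], 0], [[0.4, 0, 2], 0]]}}

```text
time: 8.7
tool_pos: [600.3, -74.9, 164.3]
tcp_rot: [179.9, 0.1, 175.4]
ft_force: [5.7, 4.1, -11.3]
finger_gap: 27.1
```

Request:
{"op": "drive_tool", "data": {"moves": [[[0.1, 0, 0.5], 0], [[0.2, 0, 1], 0], [[0.3, 0, 1.5], 0], [[0.4, 0, 2], 0], [[0.4, 0, 2], 0], [[0.4, 0, 2], 0], [[0.4, 0, 2], 0], [[0.4, 0, 2], 0]]}}

```text
time: 9.37
tool_pos: [600.6, -75.0, 166.2]
tcp_rot: [179.9, 0.1, 175.4]
ft_force: [5.7, 3.4, -10.6]
finger_gap: 27.0
```

```bash
cat > look.py <<'E'
import sys
from bench import r
import cv2
n=sys.argv[1]
w=r.snapshot("wrist")["pixels"][150:384,120:390,::-1]
cv2.imwrite(f"pics/wrist{n}.png",cv2.resize(w,None,fx=2.5,fy=2.5,interpolation=cv2.INTER_CUBIC))
E
python3 look.py 6
```

```text
(no output)
```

View pics/wrist6.png

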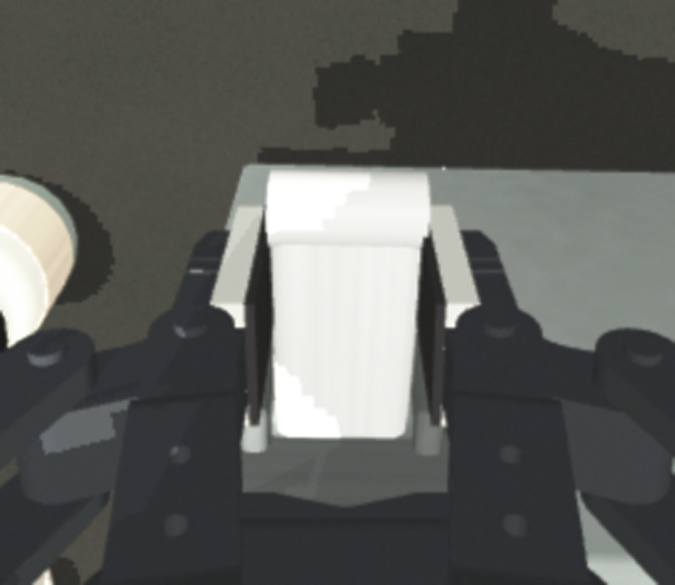

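The tab's nose stays with the pads while its base has shifted from row 478 to 437, so the paddle is lifting with the tool. I'll continue the scan.

Request:
{"op": "drive_tool", "data": {"moves": [[[0.1, 0, 0.5], 0], [[0.2, 0, 1], 0], [[0.3, 0, 1.5], 0], [[0.5, 0, 2], 0], [[0.5, 0, 2], 0], [[0.5, 0, 2], 0], [[0.5, 0, 2], 0], [[0.5, 0, 2], 0]]}}

```text
time: 10.08
tool_pos: [601.0, -75.0, 168.3]
tcp_rot: [179.9, 0.1, 175.4]
ft_force: [4.5, 4.5, -9.8]
finger_gap: 26.9
```

Request:
{"op": "drive_tool", "data": {"moves": [[[0.1, 0, 0.5], 0], [[0.2, 0, 1], 0], [[0.3, 0, 1.5], 0], [[0.5, 0, 2], 0], [[0.5, 0, 2], 0], [[0.5, 0, 2], 0], [[0.5, 0, 2], 0], [[0.5, 0, 2], 0]]}}

```text
time: 10.75
tool_pos: [601.5, -75.0, 170.2]
tcp_rot: [179.9, 0.1, 175.4]
ft_force: [4.4, 3.5, -12.0]
finger_gap: 27.1
```

Request:
{"op": "drive_tool", "data": {"moves": [[[0.2, 0, 0.5], 0], [[0.3, 0, 1], 0], [[0.5, 0, 1.5], 0], [[0.6, 0, 2], 0], [[0.6, 0, 2], 0], [[0.6, 0, 2], 0], [[0.6, 0, 2], 0], [[0.6, 0, 2], 0]]}}

```text
time: 11.42
tool_pos: [602.0, -75.0, 172.0]
tcp_rot: [179.9, 0.1, 175.4]
ft_force: [4.1, 2.7, -10.2]
finger_gap: 26.9
```

Pull force is easing. I'll probe by pulling 1.5 mm more here.

Request:
{"op": "drive_tool", "data": {"moves": [[[-0.5, 0, 0], 0], [[-1, 0, 0], 0], [[-1.5, 0, 0], 0], [[-1.5, 0, 0], 0], [[-1.5, 0, 0], 0], [[-1.5, 0, 0], 0], [[-1.5, 0, 0], 0], [[-1.5, 0, 0], 0]]}}

```text
time: 12.08
tool_pos: [600.9, -74.7, 172.1]
tcp_rot: [179.9, 0.1, 175.4]
ft_force: [6.1, 5.3, -11.4]
finger_gap: 27.7
```

The door is creeping within its play. The tool should follow the door's arc (y and turn), so I'll add that correction.

Request:
{"op": "drive_tool", "data": {"moves": [[[0, 0.4, 0], -0.4], [[0, 0.8, 0], -0.8], [[0, 1.2, 0], -1.2], [[0, 1.2, 0], -1.4], [[0, 1.2, 0], -1.4], [[0, 1.2, 0], -1.4], [[0, 1.2, 0], -1.4], [[0, 1.2, 0], -1.4]]}}

```text
time: 12.75
tool_pos: [600.0, -74.1, 172.0]
tcp_rot: [180.0, -0.0, 174.0]
ft_force: [2.3, 5.3, -9.5]
finger_gap: 26.9
```

Request:
{"op": "drive_tool", "data": {"moves": [[[-0.5, 0.4, 0], -0.2], [[-1, 0.8, 0], -0.4], [[-1.5, 1.2, 0], -0.6], [[-2, 1.4, 0], -0.7], [[-2, 1.4, 0], -0.7], [[-2, 1.4, 0], -0.7], [[-2, 1.4, 0], -0.7], [[-2, 1.4, 0], -0.7]]}}

```text
time: 13.42
tool_pos: [598.4, -73.3, 172.1]
tcp_rot: [-180.0, 0.0, 173.2]
ft_force: [3.3, 2.9, -10.8]
finger_gap: 27.7
```

Request:
{"op": "drive_tool", "data": {"moves": [[[-0.5, 0.3, 0], -0.2], [[-1, 0.6, 0], -0.4], [[-1.5, 0.9, 0], -0.6], [[-2, 1.0, 0], -0.7], [[-2, 1.0, 0], -0.7], [[-2, 1.0, 0], -0.7], [[-2, 1.0, 0], -0.7], [[-2, 1.0, 0], -0.7]]}}

```text
time: 14.08
tool_pos: [598.1, -73.2, 172.4]
tcp_rot: [-179.9, 0.3, 172.5]
ft_force: [14.2, -0.2, -15.9]
finger_gap: 27.4
```

That's the keeper: 14 N at about 6.5 mm of play. I'll back off and lift with a light pull held.

Request:
{"op": "drive_tool", "data": {"moves": [[[0.6, -0.1, 0], 0], [[1.2, -0.2, 0], 0], [[1.2, -0.2, 0.5], 0], [[1.4, -0.2, 1], 0], [[1.6, -0.2, 1.5], 0], [[1.9, -0.2, 2], 0], [[1.9, -0.2, 2], 0], [[1.9, -0.2, 2], 0]]}}

```text
time: 14.75
tool_pos: [598.4, -73.2, 173.7]
tcp_rot: [-179.9, 0.1, 172.5]
ft_force: [5.5, -0.0, -13.8]
finger_gap: 26.9
```

Request:
{"op": "drive_tool", "data": {"moves": [[[0.2, 0, 0.5], 0], [[0.4, 0, 1], 0], [[0.5, 0, 1.5], 0], [[0.7, 0, 2], 0], [[0.7, 0, 2], 0], [[0.7, 0, 2], 0], [[0.7, 0, 2], 0], [[0.7, 0, 2], 0]]}}

```text
time: 15.42
tool_pos: [598.8, -73.2, 175.6]
tcp_rot: [-179.9, 0.0, 172.5]
ft_force: [5.5, -1.2, -14.3]
finger_gap: 27.1
```

Request:
{"op": "drive_tool", "data": {"moves": [[[0.2, 0, 0.5], 0], [[0.4, 0, 1], 0], [[0.6, 0, 1.5], 0], [[0.7, 0, 2], 0], [[0.7, 0, 2], 0], [[0.7, 0, 2], 0], [[0.7, 0, 2], 0], [[0.7, 0, 2], 0]]}}

```text
time: 16.08
tool_pos: [599.4, -73.1, 177.8]
tcp_rot: [-179.9, 0.0, 172.5]
ft_force: [4.0, -2.4, -14.7]
finger_gap: 26.7
```

Request:
{"op": "drive_tool", "data": {"moves": [[[-0.4, 0.1, 0], -0.1], [[-0.8, 0.2, 0], -0.2], [[-0.8, 0.2, 0], -0.2], [[-0.8, 0.2, 0], -0.2], [[-0.8, 0.2, 0], -0.2], [[-0.8, 0.2, 0], -0.2], [[-0.8, 0.2, 0], -0.2], [[-0.8, 0.2, 0], -0.2]]}}

```text
time: 16.75
tool_pos: [599.2, -73.1, 177.9]
tcp_rot: [-179.9, 0.1, 172.3]
ft_force: [7.9, -2.5, -15.7]
finger_gap: 27.0
```

Request:
{"op": "drive_tool", "data": {"moves": [[[0.2, 0, 0.5], 0], [[0.4, 0, 1], 0], [[0.6, 0, 1.5], 0], [[0.9, 0, 2], 0], [[0.9, 0, 2], 0], [[0.9, 0, 2], 0], [[0.9, 0, 2], 0], [[0.9, 0, 2], 0]]}}

```text
time: 17.42
tool_pos: [599.7, -73.1, 179.7]
tcp_rot: [-179.9, 0.0, 172.3]
ft_force: [5.7, -2.4, -14.8]
finger_gap: 27.0
```

Request:
{"op": "drive_tool", "data": {"moves": [[[0.2, 0, 0.5], 0], [[0.5, 0, 1], 0], [[0.7, 0, 1.5], 0], [[1.0, 0, 2], 0], [[1.0, 0, 2], 0], [[1.0, 0, 2], 0], [[1.0, 0, 2], 0], [[1.0, 0, 2], 0]]}}

```text
time: 18.08
tool_pos: [600.3, -73.1, 181.6]
tcp_rot: [-179.9, -0.0, 172.3]
ft_force: [4.8, -2.9, -15.1]
finger_gap: 27.2
```

```bash
python3 look.py 7
```

```text
(no output)
```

View pics/wrist7.png

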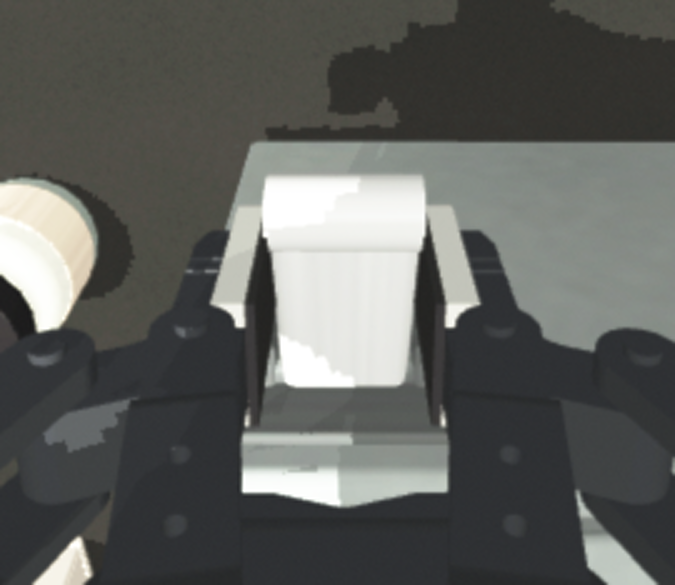

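Run:
```python
from bench import r
from h import *
import cv2
np.set_printoptions(precision=1,suppress=True)
s=r.snapshot("wrist"); 
im=s["pixels"][255:384,200:310,::-1]; cv2.imwrite("pics/w8.png",cv2.resize(im,None,fx=5,fy=4.6,interpolation=cv2.INTER_CUBIC))
c=lambda u,v:((u+.5)/2.5-.5+120,(v+.5)/2.5-.5+150)
for uv in[(245,432),(445,432),(245,444),(445,444)]: print(uv,onz(s,c(*uv),200))
yaw=np.radians(-4.4);X=np.array([np.cos(yaw),np.sin(yaw),0]);Y=np.array([-np.sin(yaw),np.cos(yaw),0]);Z=np.array([0,0,1.])
H=np.array([657.5,-78.5,166])+160*Y
q=lambda p:(proj(s,p)-[120,150])*2.5+.75
for th in(0,.04,.06):
  Rm=R.from_euler("z",-th).as_matrix(); 
  print("th",th,"doortop edge",q(H+Rm@(-6*X-160*Y+34*Z)))
  for a in(.3,.4,.5,.6):
    u=-X*np.cos(a)+Z*np.sin(a); n=X*np.sin(a)+Z*np.cos(a); piv=-160*Y
    f=lambda d,h:q(H+Rm@(piv+d*u+h*n))
    print("  a",a,"nose top",f(74,6)[1],"nose bottom",f(74,-6)[1],"d=62 top",f(62,6)[1],"base d=10 top",f(10,6)[1])
```

```text
(245, 432) [628.2 -96.8 200. ]
(445, 432) [633.3 -58.7 200. ]
(245, 444) [631.  -97.3 200. ]
(445, 444) [636.1 -59.  200. ]
th 0 doortop edge [357.4 516.8]
  a 0.3 nose top 218.1610950341425 nose bottom 175.11878833078367 d=62 top 263.54656879519536 base d=10 top 421.29978334902376
  a 0.4 nose top 251.36286863568262 nose bottom 200.1669579020109 d=62 top 291.64770473419065 base d=10 top 426.8078739771511
  a 0.5 nose top 289.50679408107897 nose bottom 230.2468397919216 d=62 top 323.1496366913086 base d=10 top 432.2960486355413
  a 0.6 nose top 332.26781267638 nose bottom 265.3599604294142 d=62 top 357.7055722104724 base d=10 top 437.6992344586554
th 0.04 doortop edge [357.6 491.2]
  a 0.3 nose top 185.77850669768128 nose bottom 144.205115026712 d=62 top 233.28053638142674 base d=10 top 397.9203981556806
  a 0.4 nose top 218.21124565195245 nose bottom 168.31815187073713 d=62 top 260.85159074103234 base d=10 top 403.4379655596616
  a 0.5 nose top 255.73181989408323 nose bottom 197.55543918560323 d=62 top 291.93717584453475 base d=10 top 408.9499499535134
  a 0.6 nose top 298.04630494367655 nose bottom 231.95131030830208 d=62 top 326.20807639326483 base d=10 top 414.39095736044317
th 0.06 doortop edge [358.1 478.1]
  a 0.3 nose top 169.45619540782945 nose bottom 128.6528186900785 d=62 top 218.00728989239337 base d=10 top 386.05204726609395
  a 0.4 nose top 201.47895092917554 nose bottom 152.27721558804913 d=62 top 245.29424778020126 base d=10 top 391.57201683459004
  a 0.5 nose top 238.6604571005829 nose bottom 181.06926956985012 d=62 top 276.1515306886042 base d=10 top 397.0936465269129
  a 0.6 nose top 280.72322551142463 nose bottom 215.08022500817444 d=62 top 310.25927810066264 base d=10 top 402.55140924063096
```

View pics/w8.png

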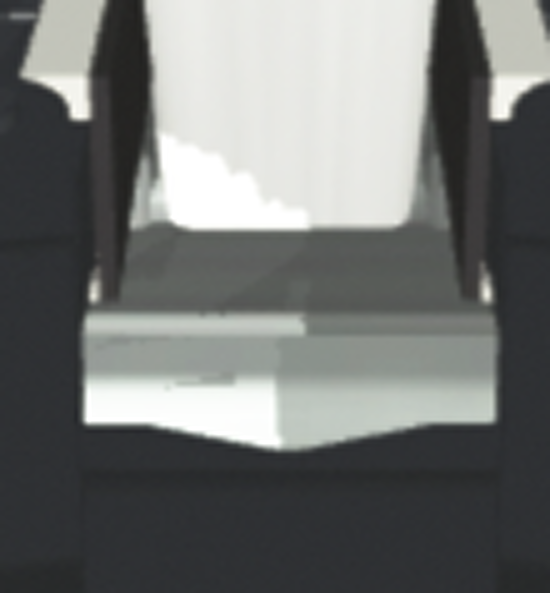

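Run:
```python
from bench import r
from h import *
import pickle
np.set_printoptions(precision=1,suppress=True)
s=r.snapshot("wrist"); 
c=lambda u,v:(200+(u+.5)/5-.5,255+(v+.5)/4.6-.5)
for uv in[(90,375),(280,375),(490,375),(280,335),(280,310)]: print(uv,onz(s,c(*uv),200))
```

```text
(90, 375) [636.2 -98.2 200. ]
(280, 375) [638.6 -79.8 200. ]
(490, 375) [641.4 -59.5 200. ]
(280, 335) [633.5 -79.1 200. ]
(280, 310) [630.4 -78.7 200. ]
```

The door edge is now about 9 mm out (around 0.057 rad), beyond the earlier stop. It may be passing the keeper, so I'll pull gently along the arc.

Request:
{"op": "drive_tool", "data": {"moves": [[[-0.5, 0.2, 0], -0.2], [[-1, 0.4, 0], -0.4], [[-1.5, 0.5, 0], -0.6], [[-1.5, 0.5, 0], -0.6], [[-1.5, 0.5, 0], -0.6], [[-1.5, 0.5, 0], -0.6], [[-1.5, 0.5, 0], -0.6], [[-1.5, 0.5, 0], -0.6]]}}

```text
time: 18.9
tool_pos: [600.0, -73.0, 181.9]
tcp_rot: [-179.9, 0.1, 171.7]
ft_force: [10.8, -4.7, -18.3]
finger_gap: 27.0
```

Still caught at about 11 N. I'll relax and lift further.

Request:
{"op": "drive_tool", "data": {"moves": [[[0.5, -0.3, 0], 0], [[1, -0.6, 0], 0], [[1.2, -0.6, 0.5], 0], [[1.5, -0.6, 1], 0], [[1.8, -0.6, 1.5], 0], [[2.1, -0.6, 2], 0], [[2.1, -0.6, 2], 0], [[2.1, -0.6, 2], 0]]}}

```text
time: 19.57
tool_pos: [600.8, -73.0, 183.7]
tcp_rot: [-179.9, -0.0, 171.7]
ft_force: [3.3, -4.5, -14.6]
finger_gap: 26.7
```

Request:
{"op": "drive_tool", "data": {"moves": [[[0.3, 0, 0.5], 0], [[0.5, 0, 1], 0], [[0.8, 0, 1.5], 0], [[1.0, 0, 2], 0], [[1.0, 0, 2], 0], [[1.0, 0, 2], 0], [[1.0, 0, 2], 0], [[1.0, 0, 2], 0]]}}

```text
time: 20.23
tool_pos: [601.7, -73.0, 185.9]
tcp_rot: [-179.9, -0.0, 171.7]
ft_force: [1.3, -5.9, -13.7]
finger_gap: 27.3
```

Request:
{"op": "drive_tool", "data": {"moves": [[[-0.5, -0.4, 0], 0], [[-1, -0.8, 0], 0], [[-1, -0.8, 0], 0], [[-1, -0.8, 0], 0], [[-1, -0.8, 0], 0], [[-1, -0.8, 0], 0], [[-1, -0.8, 0], 0], [[-1, -0.8, 0], 0]]}}

```text
time: 20.9
tool_pos: [601.5, -73.0, 185.9]
tcp_rot: [180.0, 0.0, 171.8]
ft_force: [5.8, -2.3, -14.8]
finger_gap: 27.2
```

```bash
cat > ang.py <<'E'
import sys
from bench import r
from h import *
import cv2
from scipy.optimize import brentq
np.set_printoptions(precision=1,suppress=True)
s=r.snapshot("wrist");st=r.sense()
w=s["pixels"][150:384,120:390,::-1]
cv2.imwrite(f"pics/wrist{sys.argv[1]}.png",cv2.resize(w,None,fx=2.5,fy=2.5,interpolation=cv2.INTER_CUBIC))
E
python3 ang.py 9
python3 - <<'E'
from bench import r
from h import *
np.set_printoptions(precision=3,suppress=True)
s=r.snapshot("wrist")
# camera in tool frame, using commanded-ish pose
tp=np.array([601.5,-73.0,185.9]);Rt=R.from_euler("xyz",[180,0,171.7],degrees=True)
print(Rt.inv().apply(np.array(s["xyz"])-tp),(Rt.inv()*R.from_euler("xyz",s["orientation"],degrees=True)).as_euler("xyz",degrees=True))
E
```

```text
[  79.303   -0.684 -145.985] [-17.799  -0.016  89.951]
```

View pics/wrist9.png

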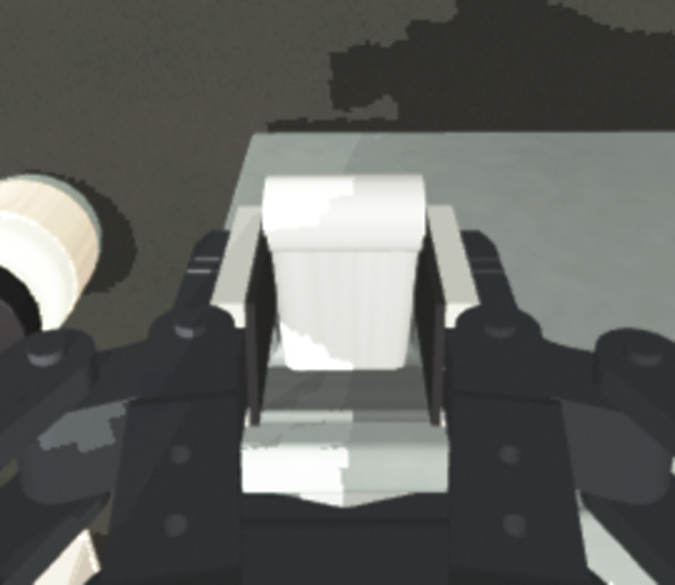

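Run:
```python
from h import *
from scipy.optimize import brentq
np.set_printoptions(precision=3,suppress=True)
K=np.array([[322.88,0,257.59],[0,322.88,185.4],[0,0,1]])
def cam(tp,yaw):
    Rt=R.from_euler("xyz",[180,0,yaw],degrees=True)
    return dict(camera_matrix=K,xyz=np.array(tp)+Rt.apply([77.5,-.7,-146]),orientation=(Rt*R.from_euler("xyz",[-17.83,0,90],degrees=True)).as_euler("xyz",degrees=True))
yaw=np.radians(-4.4);X=np.array([np.cos(yaw),np.sin(yaw),0]);Y=np.array([-np.sin(yaw),np.cos(yaw),0]);Z=np.array([0,0,1.])
H=np.array([657.5,-78.5,166])+160*Y
px=lambda v,u=345:((u+.5)/2.5-.5+120,(v+.5)/2.5-.5+150)
def q(s,th,a,d,h):
    Rm=R.from_euler("z",-th).as_matrix();u=-X*np.cos(a)+Z*np.sin(a); n=X*np.sin(a)+Z*np.cos(a)
    return ((proj(s,H+Rm@(-160*Y+d*u+h*n))-[120,150])*2.5+.75)[1]
s5=cam([601.5,-75.2,154],175.4)
dc=brentq(lambda d:q(s5,0,0,d,6)-240,30,90);db=brentq(lambda d:q(s5,0,0,d,6)-478,-10,60);print("crease d",dc,"base d",db)
for nm,tp,yw,vc,vb,ve in[("z12",[600.6,-75,166.2],175.4,242,437,None),("z28",[600.3,-73.1,181.6],172.3,248,385,466),("z32",[601.5,-73,185.9],171.7,250,369,447)]:
    s=cam(tp,yw)
    if ve:
        p=onz(s,px(ve),200)
    for th in(.0,.02,.04,.05,.06,.07):
        try:a=brentq(lambda a:q(s,th,a,dc,6)-vc,-.3,1.2)
        except Exception as e:a=np.nan
        # pred base row, edge row
        e=((proj(s,H+R.from_euler("z",-th).as_matrix()@(-160*Y-6*X+34*Z))-[120,150])*2.5+.75)[1]
        print(nm,th,"a",a,"pred base",q(s,th,a,db,6),"obs",vb,"edge pred",e,"obs",ve)
```

```text
crease d 64.35075917966509 base d 11.923086846036062
z12 0.0 a 0.13592358103901347 pred base 446.3451003865235 obs 437 edge pred 575.1000079994535 obs None
z12 0.02 a 0.1989959203579603 pred base 438.1383595251513 obs 437 edge pred 561.4451154718108 obs None
z12 0.04 a 0.25789493761084975 pred base 429.5706529831126 obs 437 edge pred 547.6197587443268 obs None
z12 0.05 a 0.28605130090557934 pred base 425.1644799957463 obs 437 edge pred 540.6439153328824 obs None
z12 0.06 a 0.3134579777051724 pred base 420.682347767849 obs 437 edge pred 533.6263941543008 obs None
z12 0.07 a 0.34018466220258436 pred base 416.12782912428924 obs 437 edge pred 526.5675370737887 obs None
z28 0.0 a 0.30721614591894075 pred base 409.4255856433217 obs 385 edge pred 508.8130735218449 obs 466
z28 0.02 a 0.36205752269011193 pred base 401.0998693419539 obs 385 edge pred 496.00287542102376 obs 466
z28 0.04 a 0.41450219452197185 pred base 392.52246538497957 obs 385 edge pred 483.0346488521071 obs 466
z28 0.05 a 0.43994854903027203 pred base 388.14514059753856 obs 385 edge pred 476.4919993860482 obs 466
z28 0.06 a 0.46493256595842153 pred base 383.71141759408044 obs 385 edge pred 469.9107355388395 obs 466
z28 0.07 a 0.4894903393605704 pred base 379.22311845623085 obs 385 edge pred 463.2911796125088 obs 466
z32 0.0 a 0.37385995836413416 pred base 396.54428932477526 obs 369 edge pred 487.27990192379764 obs 447
z32 0.02 a 0.4262744537783255 pred base 388.14438845407665 obs 369 edge pred 474.6344527493626 obs 447
z32 0.04 a 0.4767328229885761 pred base 379.5174833471466 obs 369 edge pred 461.83390791741755 obs 447
z32 0.05 a 0.5013226062578933 pred base 375.12339138921175 obs 369 edge pred 455.3761998995176 obs 447
z32 0.06 a 0.5255293031683601 pred base 370.67768245396206 obs 369 edge pred 448.88061088539473 obs 447
z32 0.07 a 0.5493817771892373 pred base 366.18183789354384 obs 369 edge pred 442.3474624372735 obs 447
```

The image fit gives a true paddle angle of only about 0.53 rad (door about 0.06), so there is more range above. Going on up.

Request:
{"op": "drive_tool", "data": {"moves": [[[0.3, 0, 0.5], 0], [[0.6, 0, 1], 0], [[0.8, 0, 1.5], 0], [[1.0, 0, 2], 0], [[1.0, 0, 2], 0], [[1.0, 0, 2], 0], [[1.0, 0, 2], 0], [[1.0, 0, 2], 0]]}}

```text
time: 21.67
tool_pos: [601.9, -72.9, 188.0]
tcp_rot: [180.0, -0.0, 171.8]
ft_force: [-0.5, 0.3, -11.9]
finger_gap: 27.1
```

Request:
{"op": "drive_tool", "data": {"moves": [[[0.3, 0, 0.5], 0], [[0.6, 0, 1], 0], [[0.8, 0, 1.5], 0], [[1.1, 0, 2], 0], [[1.1, 0, 2], 0], [[1.1, 0, 2], 0], [[1.1, 0, 2], 0], [[1.1, 0, 2], 0]]}}

```text
time: 22.33
tool_pos: [603.4, -73.1, 190.1]
tcp_rot: [180.0, 0.0, 171.8]
ft_force: [1.1, 0.0, -12.6]
finger_gap: 27.0
```

Force dropped from 5.8 to about 0, so the band may have begun near dz 33–34. I'll ease down 1 mm and pull along the arc.

Request:
{"op": "drive_tool", "data": {"moves": [[[-0.4, 0, -0.5], 0], [[-0.7, 0, -1], 0], [[-1.2, 0.2, -1], -0.2], [[-1.7, 0.3, -1], -0.4], [[-2.2, 0.5, -1], -0.6], [[-2.2, 0.5, -1], -0.6], [[-2.2, 0.5, -1], -0.6], [[-2.2, 0.5, -1], -0.6]]}}

```text
time: 23.0
tool_pos: [601.1, -72.3, 189.3]
tcp_rot: [180.0, 0.0, 171.2]
ft_force: [2.4, 4.0, -7.8]
finger_gap: 27.0
```

Request:
{"op": "drive_tool", "data": {"moves": [[[-0.6, 0.4, 0], -0.3], [[-1.2, 0.8, 0], -0.6], [[-1.8, 1.1, 0], -0.9], [[-2.4, 1.4, 0], -1.1], [[-2.4, 1.4, 0], -1.1], [[-2.4, 1.4, 0], -1.1], [[-2.4, 1.4, 0], -1.1], [[-2.4, 1.4, 0], -1.1]]}}

```text
time: 23.67
tool_pos: [598.5, -71.2, 189.1]
tcp_rot: [180.0, -0.0, 170.1]
ft_force: [0.6, 3.7, -6.1]
finger_gap: 27.0
```

It moves freely now. I'll compute the arc shifts about the hinge.

```bash
cat > arc.py <<'E'
import sys
from h import *
np.set_printoptions(precision=1,suppress=True)
H=np.array([669.8,81.]); p=np.array([float(sys.argv[1]),float(sys.argv[2])]); tot=float(sys.argv[3]); v=p-H
print("radius",np.linalg.norm(v))
for k in range(1,9):
    d=-np.radians(tot*k/8); c,s=np.cos(d),np.sin(d); w=np.array([[c,-s],[s,c]])@v; print(w-v, -tot*k/8)
E
python3 arc.py 598.5 -71.2 5
```

```text
radius 168.07299009656487
[-1.7  0.8] -0.625
[-3.3  1.6] -1.25
[-4.9  2.4] -1.875
[-6.6  3.3] -2.5
[-8.2  4.1] -3.125
[-9.8  5. ] -3.75
[-11.4   5.9] -4.375
[-13.    6.8] -5.0
```

Request:
{"op": "drive_tool", "data": {"moves": [[[-1.7, 1.0, 0], -0.6], [[-3.3, 1.9, 0], -1.2], [[-4.9, 2.8, 0], -1.9], [[-6.6, 3.7, 0], -2.5], [[-8.2, 4.6, 0], -3.1], [[-9.8, 5.5, 0], -3.7], [[-11.4, 6.4, 0], -4.4], [[-13, 7.3, 0], -5]]}}

```text
time: 24.33
tool_pos: [585.4, -64.1, 189.0]
tcp_rot: [-180.0, 0.0, 165.0]
ft_force: [1.2, -1.2, -6.5]
finger_gap: 27.0
```

```bash
python3 arc.py 585.4 -64.1 12
python3 - <<'E'
from h import *
E
python3 - <<'E'
import numpy as np
H=np.array([669.8,81.]);v=np.array([585.4,-64.1])-H
t=np.radians(-12);w=np.array([[np.cos(t),-np.sin(t)],[np.sin(t),np.cos(t)]])@v+H;print(w)
E
```

```text
radius 167.86116286979546
[-3.8  2.3] -1.5
[-7.5  4.6] -3.0
[-11.1   7.1] -4.5
[-14.7   9.6] -6.0
[-18.2  12.3] -7.5
[-21.7  15. ] -9.0
[-25.   17.8] -10.5
[-28.3  20.7] -12.0
[557.07635616 -43.38147016]
```

Request:
{"op": "drive_tool", "data": {"moves": [[[-3.8, 2.3, 0], -1.5], [[-7.5, 4.6, 0], -3], [[-11.1, 7.1, 0], -4.5], [[-14.7, 9.6, 0], -6], [[-18.2, 12.3, 0], -7.5], [[-21.7, 15, 0], -9], [[-25, 17.8, 0], -10.5], [[-28.3, 20.7, 0], -12]]}}

```text
time: 25.0
tool_pos: [557.2, -43.2, 189.0]
tcp_rot: [-180.0, 0.0, 152.9]
ft_force: [2.5, -0.8, -8.0]
finger_gap: 27.0
```

```bash
python3 arc.py 557.1 -43.4 24;  python3 arc.py 521.5 8.0 24; python3 look.py 10
```

```text
radius 167.85901822660583
[-6.4  6.1] -3.0
[-12.4  12.5] -6.0
[-18.1  19.2] -9.0
[-23.4  26.2] -12.0
[-28.4  33.4] -15.0
[-32.9  40.9] -18.0
[-37.1  48.7] -21.0
[-40.9  56.6] -24.0
radius 165.29334529859327
[-3.6  7.9] -3.0
[-6.8 15.9] -6.0
[-9.6 24.1] -9.0
[-11.9  32.4] -12.0
[-13.8  40.9] -15.0
[-15.3  49.4] -18.0
[-16.3  58. ] -21.0
[-16.9  66.6] -24.0
```

View pics/wrist10.png

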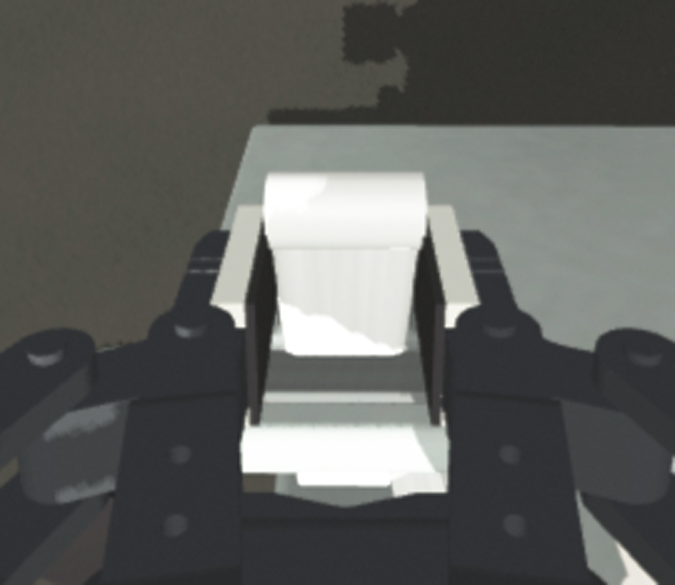

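Run:
```python
import numpy as np
np.set_printoptions(precision=1,suppress=True)
H=np.array([669.8,81.]);p=np.array([557.2,-43.3])
for call in range(4):
    v=p-H;rows=[]
    for k in range(1,9):
        t=np.radians(-2*k);w=np.array([[np.cos(t),-np.sin(t)],[np.sin(t),np.cos(t)]])@v;rows.append([[round(float(w[0]-v[0]),1),round(float(w[1]-v[1]),1),0],-2*k])
    print(rows); p=H+w
```

```text
[[[-4.3, 4.0, 0], -2], [[-8.4, 8.2, 0], -4], [[-12.4, 12.5, 0], -6], [[-16.2, 16.9, 0], -8], [[-19.9, 21.4, 0], -10], [[-23.4, 26.1, 0], -12], [[-26.7, 30.9, 0], -14], [[-29.9, 35.9, 0], -16]]
[[[-3.0, 5.0, 0], -2], [[-5.8, 10.2, 0], -4], [[-8.5, 15.4, 0], -6], [[-10.9, 20.7, 0], -8], [[-13.2, 26.1, 0], -10], [[-15.3, 31.6, 0], -12], [[-17.2, 37.1, 0], -14], [[-18.9, 42.7, 0], -16]]
[[[-1.5, 5.7, 0], -2], [[-2.8, 11.4, 0], -4], [[-3.9, 17.1, 0], -6], [[-4.8, 22.9, 0], -8], [[-5.5, 28.7, 0], -10], [[-6.0, 34.5, 0], -12], [[-6.3, 40.4, 0], -14], [[-6.4, 46.2, 0], -16]]
[[[0.1, 5.9, 0], -2], [[0.4, 11.7, 0], -4], [[1.0, 17.5, 0], -6], [[1.7, 23.3, 0], -8], [[2.6, 29.1, 0], -10], [[3.8, 34.9, 0], -12], [[5.1, 40.6, 0], -14], [[6.6, 46.2, 0], -16]]
```

Request:
{"op": "drive_tool", "data": {"moves": [[[-4.3, 4.0, 0], -2], [[-8.4, 8.2, 0], -4], [[-12.4, 12.5, 0], -6], [[-16.2, 16.9, 0], -8], [[-19.9, 21.4, 0], -10], [[-23.4, 26.1, 0], -12], [[-26.7, 30.9, 0], -14], [[-29.9, 35.9, 0], -16]]}}

```text
time: 25.72
tool_pos: [527.7, -7.2, 189.1]
tcp_rot: [180.0, 0.1, 137.0]
ft_force: [4.4, 0.6, -9.1]
finger_gap: 26.9
```

Request:
{"op": "drive_tool", "data": {"moves": [[[-3.0, 5.0, 0], -2], [[-5.8, 10.2, 0], -4], [[-8.5, 15.4, 0], -6], [[-10.9, 20.7, 0], -8], [[-13.2, 26.1, 0], -10], [[-15.3, 31.6, 0], -12], [[-17.2, 37.1, 0], -14], [[-18.9, 42.7, 0], -16]]}}

```text
time: 26.38
tool_pos: [509.4, 35.3, 189.2]
tcp_rot: [179.9, 0.1, 120.9]
ft_force: [7.5, -1.6, -10.7]
finger_gap: 27.3
```

Request:
{"op": "drive_tool", "data": {"moves": [[[-1.5, 5.7, 0], -2], [[-2.8, 11.4, 0], -4], [[-3.9, 17.1, 0], -6], [[-4.8, 22.9, 0], -8], [[-5.5, 28.7, 0], -10], [[-6.0, 34.5, 0], -12], [[-6.3, 40.4, 0], -14], [[-6.4, 46.2, 0], -16]]}}

```text
time: 27.05
tool_pos: [503.5, 81.2, 189.3]
tcp_rot: [179.8, 0.1, 104.9]
ft_force: [9.7, -1.6, -11.4]
finger_gap: 26.8
```

Request:
{"op": "drive_tool", "data": {"moves": [[[0.4, 5.9, 0], -2], [[0.9, 11.7, 0], -4], [[1.6, 17.5, 0], -6], [[2.6, 23.3, 0], -8], [[3.8, 29.1, 0], -10], [[5.3, 34.9, 0], -12], [[5.3, 34.9, 0], -12], [[5.3, 34.9, 0], -12]]}}

```text
time: 27.72
tool_pos: [507.8, 116.1, 189.1]
tcp_rot: [180.0, 0.0, 93.1]
ft_force: [3.9, -2.8, -8.9]
finger_gap: 27.0
```

Run:
```python
from bench import r
import cv2
for n in("scene","top"):
    cv2.imwrite(f"pics/{n}11.png",cv2.resize(r.snapshot(n)["pixels"][50:300,100:350,::-1] if n=="scene" else r.snapshot(n)["pixels"][50:250,150:380,::-1],None,fx=2.4,fy=2.4))
```

```text
(no output)
```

View pics/scene11.png

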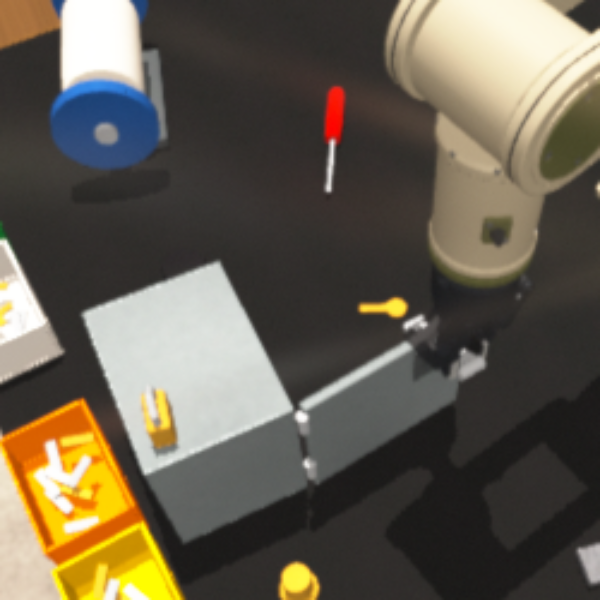

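View pics/top11.png

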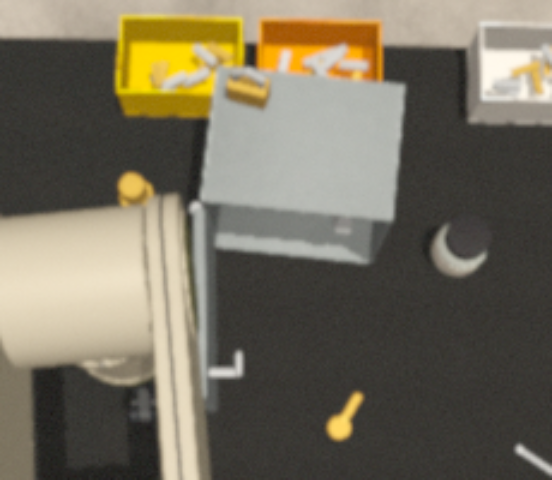

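The door stands about square: in the top view it runs from (203,205) to (207,400), and nothing else has moved. I'll lower the paddle gently, then release.

Request:
{"op": "drive_tool", "data": {"moves": [[[0, 2, -3], 0], [[0, 4, -7], 0], [[0, 5, -11], 0], [[0, 6.5, -15], 0], [[0, 7, -19], 0], [[0, 7.5, -22], 0], [[0, 8, -25], 0], [[0, 8, -25], 0]]}}

```text
time: 28.48
tool_pos: [506.5, 125.3, 163.1]
tcp_rot: [-179.9, -0.0, 93.1]
ft_force: [-5.1, 2.9, 0.8]
finger_gap: 27.3
```

Request:
{"op": "drive_tool", "data": {"moves": [[[0, 0, 0], 0], [[0, 0, 0], 0], [[0, 0, 0], 0], [[0, 0, 0], 0], [[0, 0, 0], 0], [[0, 0, 0], 0], [[0, 0, 0], 0], [[0, 0, 0], 0]], "fingers": 60}}

```text
time: 29.15
tool_pos: [507.5, 124.5, 164.0]
tcp_rot: [180.0, -0.0, 93.1]
ft_force: [0.0, -0.8, 0.1]
finger_gap: 60.1
```

```bash
python3 look.py 12
```

```text
(no output)
```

View pics/wrist12.png

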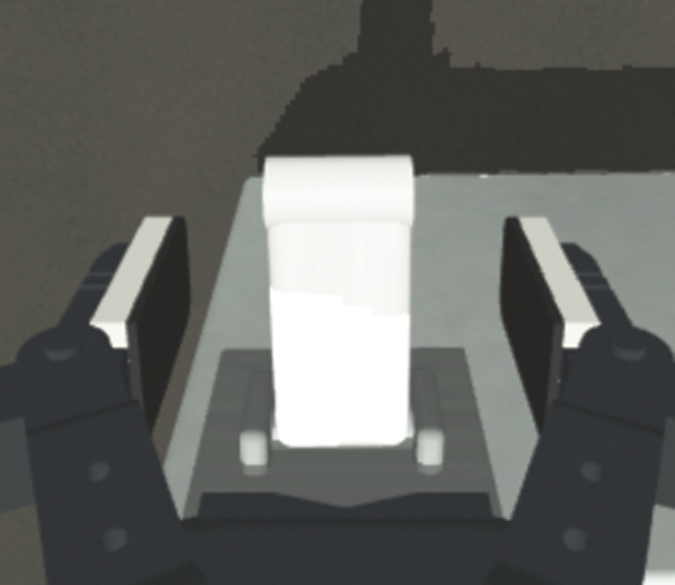

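The pads are clear on both sides of the tab (190 and 500, against 265–412), and the tab is back level. I'll retreat straight up, then away.

Request:
{"op": "drive_tool", "data": {"moves": [[[0, 0, 6], 0], [[0, 0, 18], 0], [[0, 0, 34], 0], [[0, 0, 52], 0], [[0, 0, 72], 0], [[0, 0, 92], 0], [[0, 0, 110], 0], [[0, 0, 120], 0]]}}

```text
time: 29.87
tool_pos: [508.4, 124.7, 288.1]
tcp_rot: [179.7, -0.0, 93.1]
ft_force: [0.1, -0.3, 0.5]
finger_gap: 60.0
```

Request:
{"op": "drive_tool", "data": {"moves": [[[-10, 10, 0], 0], [[-25, 25, 0], 0], [[-40, 45, 0], 0], [[-55, 65, 0], 0], [[-70, 85, 0], 0], [[-80, 105, 0], 0], [[-90, 120, 0], 0], [[-90, 120, 0], 0]]}}

```text
time: 30.53
tool_pos: [414.9, 247.1, 283.4]
tcp_rot: [-179.9, -0.1, 93.2]
ft_force: [0.5, 0.3, -0.3]
finger_gap: 60.0
```

Request:
{"op": "drive_tool", "data": {"moves": [[[0, 15, 0], 0], [[0, 35, 0], 0], [[0, 60, 0], 0], [[0, 85, 0], 0], [[0, 110, 0], 0], [[0, 125, 0], 0], [[0, 130, 0], 0], [[0, 130, 0], 0]]}}

```text
time: 31.2
tool_pos: [416.8, 374.9, 283.1]
tcp_rot: [-179.9, 0.1, 93.1]
ft_force: [-0.1, -0.5, 0.4]
finger_gap: 59.7
```

Run:
```python
from bench import r
import cv2
print(r.sense()["qd"].round(2),r.sense()["ft_force"])
for n in("scene","top"):
    cv2.imwrite(f"pics/{n}13.png",cv2.resize(r.snapshot(n)["pixels"][:,:,::-1],None,fx=1.5,fy=1.5))
```

```text
[-1.68 -1.55  0.95 -0.45  0.46 -0.92] [-0.05037624 -0.54175604  0.35648155]
```

View pics/scene13.png

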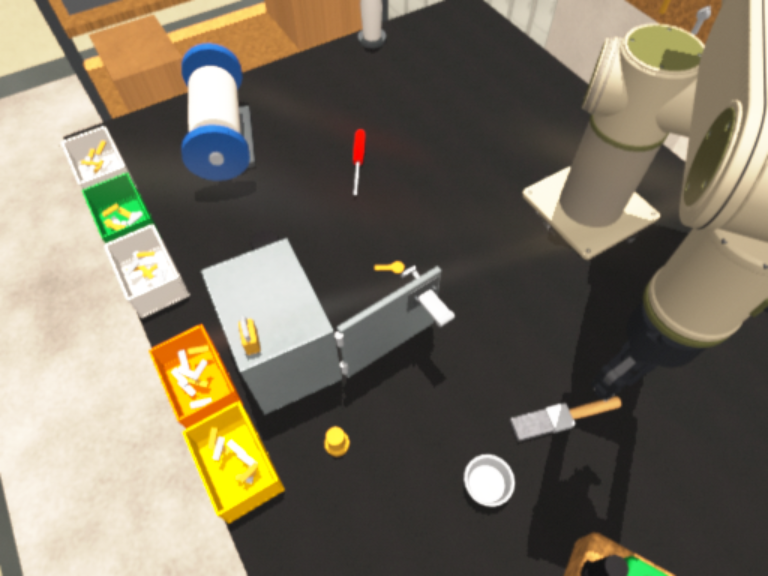

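View pics/top13.png

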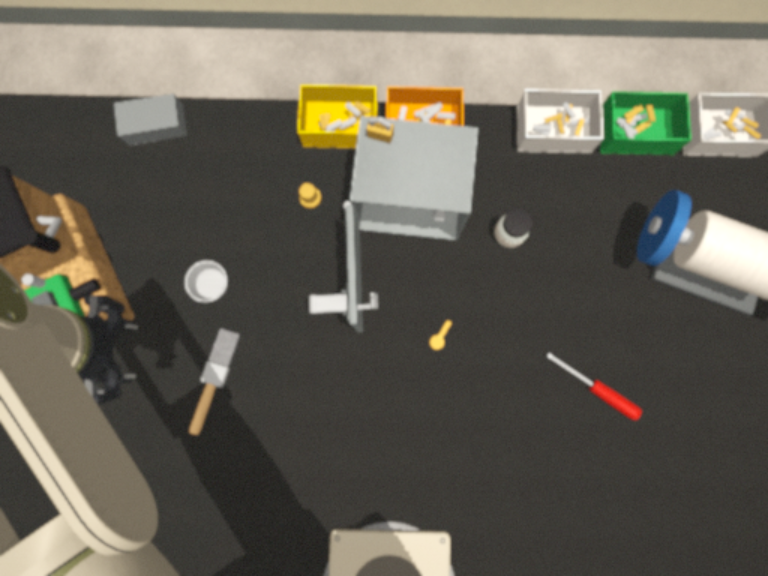

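Run:
```python
from bench import r
s=r.sense();print(s["qd"].round(2),s["ft_force"].round(1),s["time"])
print(r.hand_in())
```

```text
[-0.74 -0.73  0.24  0.06 -0.03  0.02] [-0.3 -0.2 -0.7] 31.3
the job is handed in; nothing more can be done
None
```

The cabinet door is open, about square to the cabinet, and I've handed the job in. It took about 31 s of robot time; no verdict was given.

**What I did:** I pinched the tab from above and lifted it in small steps while pulling lightly on the door. The door stayed caught up to about 0.53 rad of paddle angle, by my image estimate. It came free about 2–4 mm higher. I held the paddle there, swung the door round its hinge to about 82°, lowered the paddle, let go and backed away.

**Last checks:**
- The scene and top pictures show the door standing open, and every bystander where it began.
- The close-up just after letting go shows the paddle back level with the pads clear of it.
- The wrist force was about zero before hand-in, with the arm well clear.

**What disagreed or went wrong:**
- **First pinch:** it missed because the pad tips sat higher than the text led me to expect. I lowered the tool 16 mm and gripped again.
- **Pull over the limit:** one pull while the door was caught read about 14 N at the wrist, and another about 11 N. Both are over the intended 10 N but under the 20 N that breaks the pawl.
- **Paddle angle:** the angle from the camera came out lower than the one from the tool's lift, about 0.53 against 0.62 rad.
- **Door play:** the camera showed about 9 mm before release, against the stated 2 to 7 mm.

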